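# Refit the tube reader on its sprung post holder

## Robot

A 6-joint arm with a two-finger parallel gripper is mounted at the origin on the work surface. World frame = base frame: x ahead of the robot, y to its left, z up, the work surface at z = 0. Lengths are in m, angles in rad, forces in N, time in s.
With the tool pointing down it reaches from about 0.25 to 0.725 m from the base axis. Payload 4 kg.
Tool frame: the origin (TCP) lies midway between the tips of the shut fingers; the grasp point (between the pads) lies 19 mm behind it; z points along the fingers, y is the line along which they close (so a half turn about z gives the same grasp; the last joint's range is limited). The gripper opens to 85 mm and grips with 20 to 120 N. Pads are 22 mm wide; open, the fingers measure 114 mm over their backs; the gripper's body (76 mm by 85 mm) begins 54 mm behind the grasp point. The pads swing forward as they close: fully open they stand 13 mm farther back than shut.
Start: joints at [-1.244, 0.241, 0.005, 1.335, 0, 1.571], TCP at [0.161, -0.474, 0.231] pointing down, gripper open.
Joint ranges: [-2.72, 2.72], [-1.05, 1.87], [-1.09, 1.28], [-1.99, 2.15], [-1.42, 1.44], [-3.14, 3.14]. Speed limits (rad/s): [2.79, 2.79, 3.14, 3.14, 3.14, 3.14].

## Interface

Orientations are given as a unit quaternion [x, y, z, w].
In Python, from workcell import monitor, vision, job gives the robot as it stands.
- The arm moves only by the tool move_arm, never from a script. Its argument "moves" is a list that holds one entry, the list of rows, each a list of 5 numbers: the shift along the world's x, y, z in m, then the turn about the world's z in degrees, then the opening in per cent of the stroke, from 0 (shut) to 100 (fully open). In form: [[[x, y, z, turn, gripper], ...]]. A call has 1 to 5 rows; each row is the pose to reach, as a shift and turn from the pose commanded when the call began; what a row does not reach only later rows make up. A row lasts 1/8 s, in which the tool goes at most 62.5 mm and 10.7 degrees, less where a joint would pass 70% of its speed; a pose out of reach is approached as far as the arm can. A call with a gripper value outside its range is refused whole. The fingers move at their own pace and stop on an object; the grip force is fixed at half the most. Time passes only in rows, so rows that repeat a pose let the fingers close. It gives the time, the measured TCP pose, the force, the opening and the grip force at its end, in the units of the state.
- monitor.get_obs(): the state, without advancing time (a new reading comes with each control period).
- vision.camera(name): name is "scene" or "side" or "wrist"; returns a dict with "color" (480x640x3 uint8, red, green, blue), "camera_matrix" (3x3 intrinsics, pixels), "eye" and "attitude" of the camera in the world; the wrist camera has in their place "hand_eye" (4x4, takes a point from camera to tool coordinates, whose origin is the TCP and whose axes are the flange's). Camera axes: x right, y up, looking along -z (the intrinsics and any distortion apply to the point x, -y, -z); pixel columns grow to the right and rows downward; lengths in m; the calibration is good to about 2 mm. A picture is of the moment at which its call begins: read the wrist's pose just before it. There is no depth.
- job.job_done(): hands the job in; it is judged then, once.
The state is a dict: "clock": time; "joint_pos": joint angles; "joint_vel": joint speeds; "tau": joint torques, N m; "eef_pos": TCP position; "tool_rot": TCP orientation; "ft_force": force on the tool from outside, world axes, zero at the start; "ft_torque": the same for the moment, N m; "grip_width": finger opening in m; "grasp_force": force on a finger pad.
Only numpy, scipy, OpenCV 4.12 (cv2) and the standard library are available. Lean on these libraries where they do the work, as an engineer would, in place of code of your own. Each camera call takes 0.05 s, during which the arm holds its last target. There are 200 camera calls.

## Task

Take the tube reader out of its parking block and slide its steel post down into the bore of the post holder on the reading station, past the side spring plunger, with the red window facing the tube lane. Push gently down until you feel the sprung contact pad hidden at the bottom begin to give, press it about 2 to 3 mm in, not hard down, and let go so that the plunger grips the post and keeps the pad pressed. Leave the tube rack, the bottle and the tip box where they are.

Things in the scene. Friction and masses are not known exactly. Their poses are not given: they have to be found in the camera images.
- reader: Loose tube reader, 0.22 kg: dark box head 44 x 30 x 42 mm with a teal band and a red window, on an upright round steel post 12 mm in diameter and 100 mm long. Origin: centre of the post's foot; z up along the post; +x is the way the red window faces; y is across the 30 mm width of the head, its good grip. The head spans z = 100 to 142 mm, x = -22 to +22 mm, y = -15 to +15 mm. The lowest 6 mm of the post taper to 7 mm diameter. It starts standing in the parking block.
- head_center (a point): Point on the post's axis at half the height of the reader's head, 121 mm above the foot.
- window (a point): Middle of the reader's red window, on the head's +x face, 23.5 mm from the post axis and 122 mm above the foot.
- park: Fixed grey parking block 85 x 75 x 45 mm with a loose round hole 13.5 mm wide and 35 mm deep in its middle. Origin: centre of its underside, on the bench.
- station: Fixed reading station. Origin: on the bench, on the axis of the bore; z up. Cream base plate 8 mm thick, spanning x = -50 to +140 mm, y = -75 to +75 mm. Aluminium post holder block 38 x 38 mm round the bore, from the plate to 70 mm high. The tube lane with teal side rails (30 mm high) runs along y at x = 77 to 130 mm: +x is the way the window must face.
- bore_mouth (a point): Centre of the bore's mouth on the top of the post holder block, 70 mm above the bench. The bore is upright, 13 mm wide, eight-sided, without a lead-in chamfer.
- plunger (a joint): Spring plunger in the side of the post holder (red knob on the +y side), its axis 18 mm below the bore's mouth. Value in m: 0 = nose fully out, 3 mm from the bore's axis; it grows as a post presses it back (at most 6 mm). About 1.5 to 2.5 mm with the post in. Its spring pushes with 6 N at 0 and 1 N more per mm, so the post slides down under an uneven rub of about 1 to 8 N (friction differs from run to run) once its taper has passed the nose.
- seat: Seat at the bottom of the bore, carrying the sprung contact pad (11 mm wide). Origin: fixed, on the bore's axis 8.5 mm above the bench, which is NOT the height of the pad. The pad's top lies somewhere from 38 to 57 mm below the bore's mouth, differently in each run and not measured: it must be felt. The pad starts to give at 3 N and takes 2 N more per mm of its 5 mm travel; over 13 N (bottomed out) would damage it. Left gripped, it must push on the post with more than 4 N.
- tube_rack: Bystander: lime rack, 24 x 106 x 45 mm, with five capped tubes, 87 mm high in all, standing in the lane. Origin: centre of its underside.
- reagent: Bystander: white reagent bottle with a blue cap, 52 mm wide, 100 mm high. Origin: centre of its underside.
- tip_box: Bystander: blue tip box with a clear lid, 80 x 90 x 57 mm. Origin: centre of its underside.
Not all that is in view belongs to the job. Several things look just like the station: the one meant starts farthest to the robot's right.

How it is judged:
By the outcome, as a careful person would: the job done as asked, in the order asked, and still so for the second after the job is handed in, with the robot touching nothing.
It also fails if it takes over 64 s, if anything falls off the work surface, if the arm or the gripper's body presses on something with over 40 N, if the wrist force passes 120 N, or if a joint passes its speed limit or range.

## Working session

There is one attempt and no reset: what is moved stays moved. The work goes in short steps, Python scripts to look and compute and a tool call to move; the robot and the scene stay as the last step left them, time stands still between calls to the robot, and variables do not carry over. Pictures are saved under pics/ and viewed, at most 11 in all, crops included, and the job is handed in when it is done.

Besides the shell and the picture viewer there is one more tool, called after "Call:" by a JSON object that holds its "api" and its "payload", one argument or row to a line. move_arm: Moves the arm, as the interface text tells. Its arguments: {"type":"object","properties":{"moves":{"type":"array","items":{"type":"array","items":{"type":"array","items":{"type":"number"}}}}},"required":["moves"]}

```bash
mkdir -p pics; python3 - <<'E'
from workcell import monitor, vision
import cv2,numpy as np
np.set_printoptions(precision=4,suppress=True)
o=monitor.get_obs();print(o['clock'],o['eef_pos'],o['tool_rot'],o['ft_force'])
for n in("scene","side","wrist"):
    c=vision.camera(n);cv2.imwrite(f"pics/{n}0.png",c['color'][:,:,::-1])
    print(n,{k:v for k,v in c.items() if k!='color'})
E
```

```text
0.0 [ 0.1603 -0.4729  0.2304] [ 0.9867  0.1626 -0.0002 -0.001 ] [-0.3258  0.0641  0.3279]
scene {'camera_matrix': array([[494.3332,   0.    , 313.1074],
       [  0.    , 494.3332, 239.2216],
       [  0.    ,   0.    ,   1.    ]]), 'eye': array([ 1.015 , -0.3145,  0.9347]), 'attitude': array([0.3148, 0.1169, 0.3135, 0.8882])}
side {'camera_matrix': array([[600.2361,   0.    , 315.1432],
       [  0.    , 600.2361, 253.4795],
       [  0.    ,   0.    ,   1.    ]]), 'eye': array([-0.051 ,  1.0184,  1.1364]), 'attitude': array([-0.1192,  0.36  ,  0.8748, -0.3015])}
wrist {'camera_matrix': array([[352.5017,   0.    , 321.8634],
       [  0.    , 352.5017, 237.067 ],
       [  0.    ,   0.    ,   1.    ]]), 'hand_eye': array([[-0.0004,  0.9509,  0.3094,  0.0791],
       [ 1.    ,  0.0003,  0.0004, -0.    ],
       [ 0.0003,  0.3094, -0.9509, -0.1431],
       [ 0.    ,  0.    ,  0.    ,  1.    ]])}
```

View pics/scene0.png

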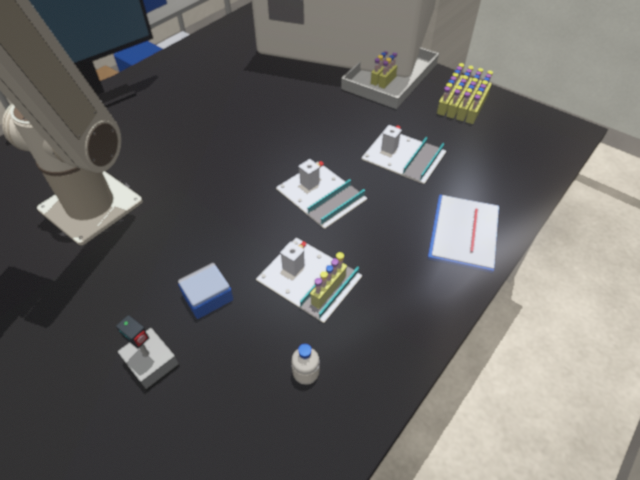

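View pics/side0.png

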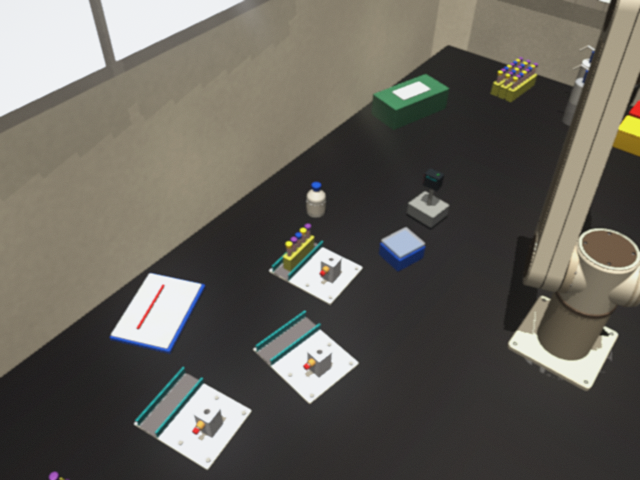

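Stations in the scene view are at (293,258), with the rack, (310,174) and (391,140). The reader stands in its block at (140,340). I'll compute their world y and enlarge the likely station, the one with the rack.

```bash
cat > h.py <<'E'
import numpy as np,cv2
from scipy.spatial.transform import Rotation as R
from workcell import monitor, vision
np.set_printoptions(precision=4,suppress=True)
C={'scene':(494.3332,313.1074,239.2216,[1.015,-.3145,.9347],[0.3148,0.1169,0.3135,0.8882]),
'side':(600.2361,315.1432,253.4795,[-.051,1.0184,1.1364],[-0.1192,0.36,0.8748,-0.3015])}
def ray(n,u,v):
    f,cx,cy,e,q=C[n]; return np.array(e),R.from_quat(q).apply([(u-cx)/f,-(v-cy)/f,-1])
def at(n,u,v,z):
    e,d=ray(n,u,v); return e+d*(z-e[2])/d[2]
def proj(n,p):
    f,cx,cy,e,q=C[n]; c=R.from_quat(q).inv().apply(np.array(p)-e); return np.c_[cx-f*c[...,0]/c[...,2],cy+f*c[...,1]/c[...,2]]
def addwrist(name):
    o=monitor.get_obs(); c=vision.camera('wrist'); H=c['hand_eye']; K=c['camera_matrix']
    T=R.from_quat(o['tool_rot']); 
    C[name]=(K[0,0],K[0,2],K[1,2],T.apply(H[:3,3])+o['eef_pos'],(T*R.from_matrix(H[:3,:3])).as_quat())
    return o,c['color'][:,:,::-1].copy()
E
python3 - <<'E'
from h import *
for s in[(292,247),(309,166),(391,133)]: print(at('scene',*s,.07))
for s in[(331,262),(319,353),(208,412)]: print('side',at('side',*s,.07))
a=cv2.imread('pics/scene0.png');b=cv2.imread('pics/side0.png')
f=lambda im,x,y,w,h,s:cv2.resize(im[y:y+h,x:x+w],None,fx=s,fy=s,interpolation=cv2.INTER_CUBIC)
A=np.hstack([f(a,250,230,120,90,3.3333),f(a,100,305,100,75,4)])
B=np.hstack([f(b,260,220,120,90,3.3333),f(b,390,160,80,60,5)])
cv2.imwrite('pics/crop1.png',np.vstack([A,B]))
E
```

```text
[0.5401 0.1813 0.07  ]
[0.4013 0.41   0.07  ]
[0.4928 0.6518 0.07  ]
side [0.5375 0.1822 0.07  ]
side [0.396  0.4145 0.07  ]
side [0.4826 0.6616 0.07  ]
```

View pics/crop1.png

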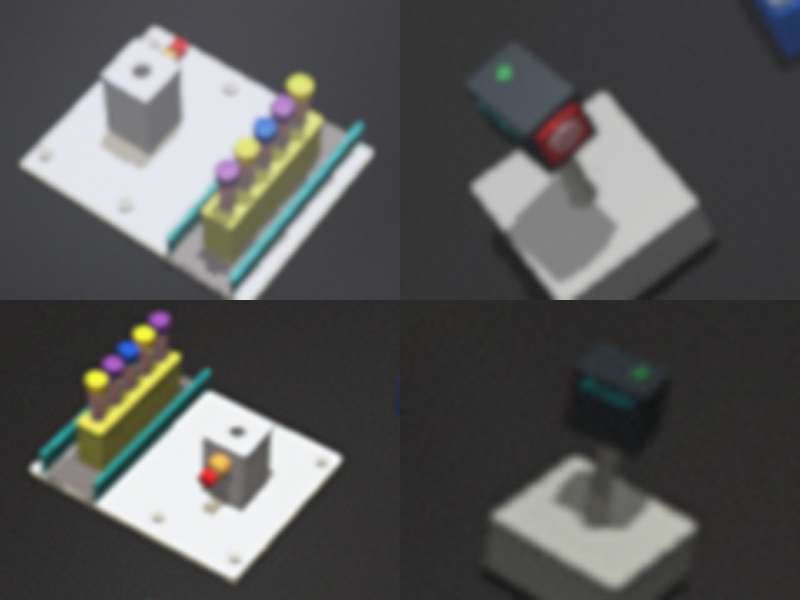

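The station meant is the one with the rack at (293,258): its y of 0.18 is the smallest of 0.18, 0.41 and 0.65, so it is farthest right. The crop confirms the bore, the red plunger knob and the lane with the rack. The reader's red window faces the lower right in the scene view. Next I work out poses.

```bash
python3 - <<'E'
from h import *
sc=lambda x,y:(x/3.3333+250,y/3.3333+230)
sd=lambda x,y:(x/3.3333+260,(y-300)/3.3333+220)
rs=lambda x,y:((x-400)/4+100,y/4+305)
rd=lambda x,y:((x-400)/5+390,(y-300)/5+160)
print('bore',at('scene',*sc(142,71),.07),at('side',*sd(238,432),.07))
P=[at('scene',*sc(*p),.008)for p in[(20,163),(155,27),(374,152)]]
print('plate',P,[np.degrees(np.arctan2(*(b-a)[1::-1]))for a,b in zip(P,P[1:])],[np.linalg.norm(b-a)for a,b in zip(P,P[1:])])
Q=[at('side',*sd(*p),.008)for p in[(30,468),(235,580),(343,459)]]
print('plate side',Q,[np.degrees(np.arctan2(*(b-a)[1::-1]))for a,b in zip(Q,Q[1:])],[np.linalg.norm(b-a)for a,b in zip(Q,Q[1:])])
T=[at('scene',*rs(*p),.152)for p in[(467,83),(513,40),(576,90),(530,135)]]
print('top',np.mean(T,0),[np.degrees(np.arctan2(*(b-a)[1::-1]))for a,b in zip(T,T[1:])],[np.linalg.norm(b-a)for a,b in zip(T,T[1:])])
print('top side',at('side',*rd(622,370),.152))
B=[at('scene',*rs(*p),.045)for p in[(470,187),(603,92),(698,202),(560,300)]]
print('park',np.mean(B,0),[np.degrees(np.arctan2(*(b-a)[1::-1]))for a,b in zip(B,B[1:])])
print('post base',at('scene',*rs(582,203),.045),at('side',*rd(600,524),.045))
for n in('scene','side'):print(proj(n,np.array([[.54,.18,.07]])))
E
```

```text
bore [0.549  0.1729 0.07  ] [0.5416 0.175  0.07  ]
plate [array([0.5023, 0.0954, 0.008 ]), array([0.4966, 0.2445, 0.008 ]), array([0.6853, 0.2537, 0.008 ])] [np.float64(92.17701286557762), np.float64(2.7763139691186813)] [np.float64(0.14922498121823857), np.float64(0.18896076548778873)]
plate side [array([0.6787, 0.2561, 0.008 ]), array([0.4878, 0.2479, 0.008 ]), array([0.4949, 0.0988, 0.008 ])] [np.float64(-177.54111700435445), np.float64(-87.28366238032926)] [np.float64(0.19109081069283274), np.float64(0.1492220914357586)]
top [ 0.4771 -0.1852  0.152 ] [np.float64(94.03053799100373), np.float64(2.148846369066888), np.float64(-85.7588988645441)] [np.float64(0.026966708508812078), np.float64(0.04309765303738387), np.float64(0.02712635649248924)]
top side [ 0.4704 -0.1829  0.152 ]
park [ 0.4753 -0.1857  0.045 ] [np.float64(82.80947227436249), np.float64(-6.689179167965545), np.float64(-99.46978001404642)]
post base [ 0.479  -0.1893  0.045 ] [ 0.467  -0.1846  0.045 ]
[[291.6041 247.3374]]
[[330.715  261.0465]]
```

Call:
{"api": "move_arm", "payload": {
  "moves": [
    [[0.042,0.04,0.01,-4,100],[0.085,0.078,0.02,-8,100],[0.127,0.117,0.02,-12,100],[0.17,0.156,0.02,-16,100],[0.212,0.195,0.02,-16,100]]
  ]
}}

```text
clock: 0.78
eef_pos: [0.3736, -0.2771, 0.2512]
tool_rot: [1.0, 0.024, -0.0, 0.0]
ft_force: [1.2, -0.9, 0.2]
grip_width: 0.0851
grasp_force: 0.0
```

Call:
{"api": "move_arm", "payload": {
  "moves": [
    [[0.042,0.04,0,0,100],[0.085,0.078,0,0,100],[0.102,0.094,0,0,100],[0.102,0.094,0,0,100],[0.102,0.094,0,0,100]]
  ]
}}

```text
clock: 1.4
eef_pos: [0.4738, -0.1848, 0.251]
tool_rot: [1.0, 0.024, -0.001, -0.0]
ft_force: [0.1, -0.8, -0.3]
grip_width: 0.0856
grasp_force: 0.0
```

```bash
python3 - <<'E'
from h import *
o,im=addwrist('w'); print(o['clock'],o['eef_pos'],o['tool_rot'],o['ft_force'],2*np.degrees(np.arctan2(o['tool_rot'][1],o['tool_rot'][0])))
for x in(.465,.474,.483): print(proj('w',np.array([[x,-.184,.152]])))
cv2.imwrite('pics/w1.png',im)
E
```

```text
1.4 [ 0.4738 -0.1848  0.251 ] [ 0.9997  0.0236 -0.0006 -0.    ] [ 0.0769 -0.8046 -0.2833] 2.706097473458431
[[320.2321 248.7387]]
[[320.7969 237.0374]]
[[321.3742 225.0766]]
```

View pics/w1.png

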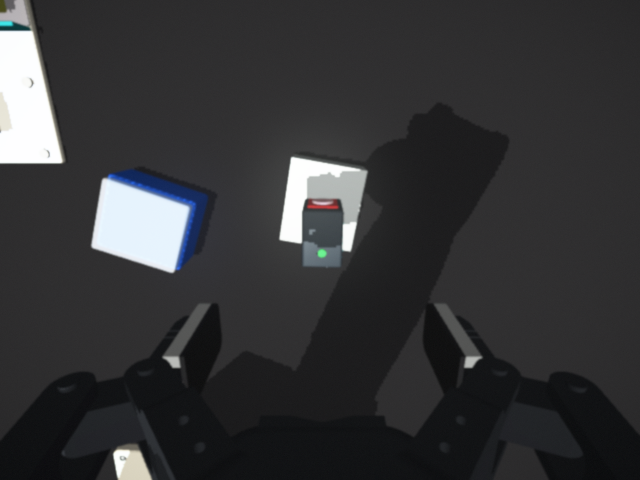

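The wrist view shows the reader head's top face spanning (303..343, 209..267), aligned with the tool and within about 1 mm of the prediction. The window faces up in the image, which is +x. I go down and grip.

Call:
{"api": "move_arm", "payload": {
  "moves": [
    [[0,0,-0.05,0,100],[0,0,-0.1,0,100],[0,0,-0.139,0,100],[0,0,-0.139,0,100]]
  ]
}}

```text
clock: 1.95
eef_pos: [0.471, -0.1845, 0.1097]
tool_rot: [1.0, 0.023, -0.003, -0.001]
ft_force: [-1.0, -0.1, -0.0]
grip_width: 0.0856
grasp_force: 0.0
```

Call:
{"api": "move_arm", "payload": {
  "moves": [
    [[0,0,0,0,25],[0,0,0,0,25],[0,0,0,0,25],[0,0,0,0,25],[0,0,0,0,25]]
  ]
}}

```text
clock: 2.58
eef_pos: [0.4756, -0.1848, 0.1139]
tool_rot: [1.0, 0.024, 0.001, 0.001]
ft_force: [0.1, -0.1, 6.7]
grip_width: 0.0296
grasp_force: 58.9
```

Call:
{"api": "move_arm", "payload": {
  "moves": [
    [[0,0,0.01,0,25],[0,0,0.03,0,25],[0,0,0.07,0,25],[0,0,0.11,0,25],[0,0,0.11,0,25]]
  ]
}}

```text
clock: 3.2
eef_pos: [0.4763, -0.1851, 0.2258]
tool_rot: [1.0, 0.024, 0.003, 0.001]
ft_force: [0.5, 0.1, -2.8]
grip_width: 0.0294
grasp_force: 60.3
```

Call:
{"api": "move_arm", "payload": {
  "moves": [
    [[0,0,0,0,25],[0,0,0,0,25]]
  ]
}}

```text
clock: 3.45
eef_pos: [0.4733, -0.1841, 0.2205]
tool_rot: [1.0, 0.024, -0.002, -0.001]
ft_force: [-0.4, -0.4, -3.2]
grip_width: 0.0293
grasp_force: 60.3
```

```bash
python3 - <<'E'
from h import *
o,im=addwrist('w'); print(o['clock'],o['eef_pos'],o['tool_rot'],o['ft_force'],o['grip_width'])
s=vision.camera('scene')['color'][:,:,::-1]; d=vision.camera('side')['color'][:,:,::-1]
for n in('scene','side'):print(n,proj(n,np.array([o['eef_pos'],o['eef_pos']-[0,0,.102]])))
f=lambda im,x,y,w,h,k:cv2.resize(im[y:y+h,x:x+w],None,fx=k,fy=k,interpolation=cv2.INTER_CUBIC)
ps=proj('scene',np.array([o['eef_pos']-[0,0,.05]]))[0].astype(int);pd=proj('side',np.array([o['eef_pos']-[0,0,.05]]))[0].astype(int)
print(ps,pd)
cv2.imwrite('pics/c2.png',np.vstack([np.hstack([f(s,ps[0]-40,ps[1]-30,80,60,5),f(d,pd[0]-40,pd[1]-30,80,60,5)]),np.hstack([f(im,160,120,320,240,1.25),np.zeros((300,400,3),np.uint8)])]))
E
```

```text
3.45 [ 0.4733 -0.1841  0.2205] [ 0.9997  0.0238 -0.0018 -0.0007] [-0.3813 -0.4459 -3.1627] 0.02927485046037332
scene [[117.4691 304.8571]
 [134.9279 334.051 ]]
side [[437.6372 152.1656]
 [431.8179 183.2454]]
[126 319] [434 167]
```

View pics/c2.png

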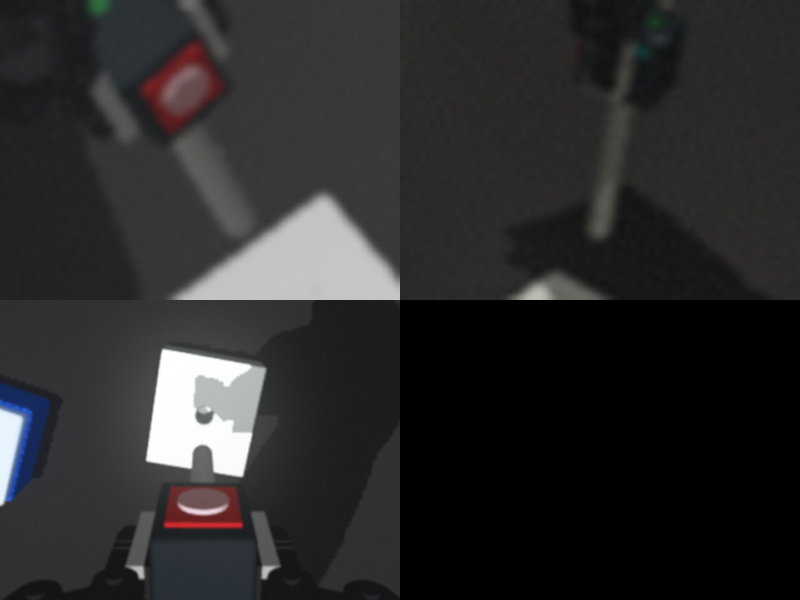

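The reader is held upright: the post shows in both views, and the wrist camera sees its foot at (322,240) and the window toward +x. I carry it above the bore.

Call:
{"api": "move_arm", "payload": {
  "moves": [
    [[0.01,0.04,0,0,25],[0.02,0.09,0,0,25],[0.03,0.15,0,0,25],[0.045,0.21,0,0,25],[0.055,0.27,0,0,25]]
  ]
}}

```text
clock: 4.22
eef_pos: [0.532, 0.0592, 0.2218]
tool_rot: [0.999, 0.049, -0.001, -0.012]
ft_force: [0.5, -0.9, -2.8]
grip_width: 0.0296
grasp_force: 60.4
```

Call:
{"api": "move_arm", "payload": {
  "moves": [
    [[0.01,0.05,0,0,25],[0.017,0.088,0,0,25],[0.017,0.088,-0.02,0,25],[0.017,0.088,-0.02,0,25],[0.017,0.088,-0.02,0,25]]
  ]
}}

```text
clock: 4.85
eef_pos: [0.5552, 0.104, 0.2024]
tool_rot: [0.997, 0.078, -0.003, -0.028]
ft_force: [0.2, 0.3, -2.6]
grip_width: 0.0293
grasp_force: 60.3
```

Call:
{"api": "move_arm", "payload": {
  "moves": [
    [[0,0,0,0,25],[0,0,0,0,25],[0,0,0,0,25]]
  ]
}}

```text
clock: 5.22
eef_pos: [0.5555, 0.1041, 0.2028]
tool_rot: [0.997, 0.078, -0.003, -0.028]
ft_force: [-0.5, 0.1, -2.0]
grip_width: 0.0291
grasp_force: 60.4
```

```bash
python3 - <<'E'
from h import *
o,im=addwrist('w'); print(o['clock'],o['eef_pos'],o['tool_rot'],o['ft_force'],o['grip_width'])
s=vision.camera('scene')['color'][:,:,::-1]; d=vision.camera('side')['color'][:,:,::-1]
for n in('scene','side','w'):print(n,proj(n,np.array([[.5455,.174,.07],o['eef_pos']-[0,0,.102]])))
cv2.imwrite('pics/w3f.png',im);cv2.imwrite('pics/s3f.png',s);cv2.imwrite('pics/d3f.png',d)
f=lambda im,x,y,w,h,k:cv2.resize(im[y:y+h,x:x+w],None,fx=k,fy=k,interpolation=cv2.INTER_CUBIC)
cv2.imwrite('pics/c3.png',np.vstack([np.hstack([f(s,252,210,80,60,5),f(d,291,220,80,60,5)]),np.hstack([f(im,240,160,160,120,2.5),f(im,160,0,320,240,1.25)])]))
E
```

```text
5.225 [0.5555 0.1041 0.2028] [ 0.9966  0.0779 -0.0026 -0.0279] [-0.4649  0.0538 -1.9672] 0.029117812819606577
scene [[291.7219 250.2091]
 [272.954  264.0966]]
side [[330.387  258.6795]
 [344.214  232.6549]]
w [[245.378  222.1071]
 [329.8625 236.17  ]]
```

View pics/c3.png

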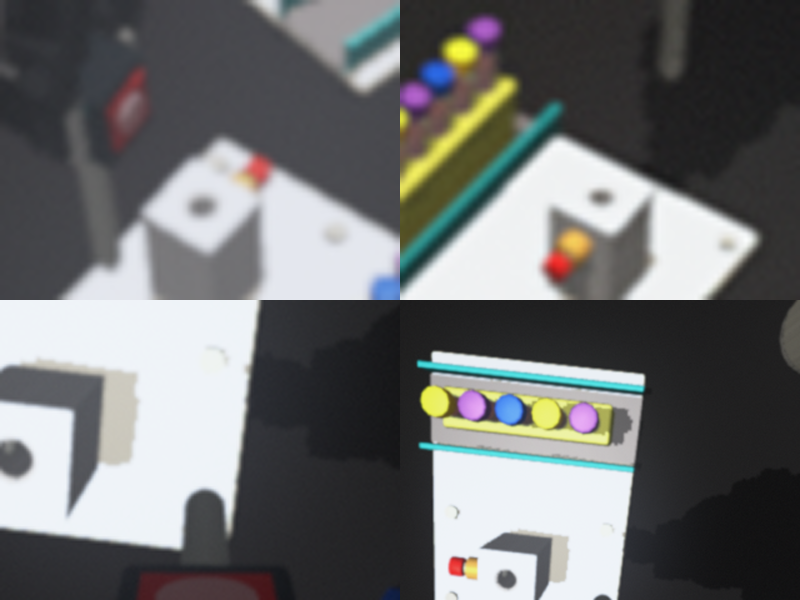

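```bash
python3 - <<'E'
from h import *
o=monitor.get_obs();print(o['joint_pos'],o['tau'])
E
```

```text
[0.1553 0.3837 0.128  1.3165 0.0561 3.1406] [ -0.0178 -45.1917  25.9919   0.0194   0.2202   0.0004]
```

Joint 6 is at its limit (3.14), so this grip can't reach the final yaw at the bore. The plan:
1. Insert partway past the plunger at a yaw of about 20°, still above the pad.
2. Let go and regrasp a half turn round.
3. Turn the window to the lane and press down.

First I turn the tool off the limit.

Call:
{"api": "move_arm", "payload": {
  "moves": [
    [[0,0,0,9,25],[0,0,0,13,25],[0,0,0,13,25],[0,0,0,13,25]]
  ]
}}

```text
clock: 5.88
eef_pos: [0.5553, 0.1042, 0.2023]
tool_rot: [0.981, 0.19, -0.006, -0.027]
ft_force: [-0.6, -0.2, -1.8]
grip_width: 0.0295
grasp_force: 60.5
```

```bash
cat >> h.py <<'E'
def st():
    o=monitor.get_obs(); M=R.from_quat(o['tool_rot']).as_matrix()
    print(o['clock'],'p',o['eef_pos'],'yaw',np.degrees(np.arctan2(M[1,0],M[0,0])),'zaxis',M[:,2],'F',o['ft_force'],'T',o['ft_torque'],'j',o['joint_pos'],'w',o['grip_width'])
E
python3 -c "from h import *;st()"
```

```text
5.875 p [0.5553 0.1042 0.2023] yaw 21.902617183865683 zaxis [-0.0224  0.0515 -0.9984] F [-0.5639 -0.2271 -1.7774] T [-0.061  -0.0202  0.0165] j [0.1563 0.3941 0.143  1.3339 0.0544 2.9153] w 0.029529354917267877
```

The commanded pose keeps the 3° lean it picked up at the limit. A full positive turn takes joint 6 to its lower end. There the final yaw is directly reachable without a regrasp, and the lean can be undone at that limit. I spin up there.

Call:
{"api": "move_arm", "payload": {
  "moves": [
    [[0,0,0,10,25],[0,0,0,20,25],[0,0,0,30,25],[0,0,0,40,25],[0,0,0,50,25]]
  ]
}}

```text
clock: 6.5
eef_pos: [0.5554, 0.1042, 0.2024]
tool_rot: [0.807, 0.589, -0.017, -0.022]
ft_force: [-0.4, -0.4, -2.3]
grip_width: 0.0293
grasp_force: 60.5
```

Call:
{"api": "move_arm", "payload": {
  "moves": [
    [[0,0,0,10,25],[0,0,0,20,25],[0,0,0,30,25],[0,0,0,40,25],[0,0,0,50,25]]
  ]
}}

```text
clock: 7.12
eef_pos: [0.5554, 0.1043, 0.2023]
tool_rot: [0.483, 0.875, -0.025, -0.013]
ft_force: [0.0, 0.7, -1.8]
grip_width: 0.0292
grasp_force: 60.5
```

Call:
{"api": "move_arm", "payload": {
  "moves": [
    [[0,0,0,10,25],[0,0,0,20,25],[0,0,0,30,25],[0,0,0,40,25],[0,0,0,50,25]]
  ]
}}

```text
clock: 7.75
eef_pos: [0.5553, 0.1043, 0.2023]
tool_rot: [0.068, 0.997, -0.028, -0.001]
ft_force: [0.8, -0.3, -1.3]
grip_width: 0.0296
grasp_force: 60.5
```

```bash
python3 -c "from h import *;st()"
```

```text
7.75 p [0.5553 0.1043 0.2023] yaw 172.24405311292634 zaxis [-0.0061 -0.0556 -0.9984] F [ 0.7604 -0.3208 -1.334 ] T [ 0.07   -0.0135  0.0377] j [ 0.2142  0.397   0.1475  1.3391 -0.053   0.3501] w 0.029583118266031317
```

Call:
{"api": "move_arm", "payload": {
  "moves": [
    [[0,0,0,10,25],[0,0,0,20,25],[0,0,0,30,25],[0,0,0,40,25],[0,0,0,50,25]]
  ]
}}

```text
clock: 8.38
eef_pos: [0.5552, 0.1043, 0.2024]
tool_rot: [-0.36, 0.932, -0.026, 0.011]
ft_force: [0.8, -0.7, -3.0]
grip_width: 0.0295
grasp_force: 60.5
```

Call:
{"api": "move_arm", "payload": {
  "moves": [
    [[0,0,0,10,25],[0,0,0,20,25],[0,0,0,30,25],[0,0,0,40,25],[0,0,0,50,25]]
  ]
}}

```text
clock: 9.0
eef_pos: [0.5552, 0.1042, 0.2024]
tool_rot: [0.721, -0.693, 0.019, -0.021]
ft_force: [0.5, -1.0, -2.5]
grip_width: 0.0292
grasp_force: 60.5
```

Call:
{"api": "move_arm", "payload": {
  "moves": [
    [[0,0,0,10,25],[0,0,0,20,25],[0,0,0,30,25],[0,0,0,40,25],[0,0,0,50,25]]
  ]
}}

```text
clock: 9.62
eef_pos: [0.5552, 0.1042, 0.2024]
tool_rot: [0.946, -0.323, 0.008, -0.027]
ft_force: [0.2, 0.4, -3.3]
grip_width: 0.0295
grasp_force: 60.5
```

Call:
{"api": "move_arm", "payload": {
  "moves": [
    [[0,0,0,10,25],[0,0,0,20,25],[0,0,0,30,25],[0,0,0,38,25],[0,0,0,40,25]]
  ]
}}

```text
clock: 10.25
eef_pos: [0.5554, 0.1042, 0.2023]
tool_rot: [0.999, 0.017, -0.001, -0.028]
ft_force: [-0.4, 0.7, -2.6]
grip_width: 0.0295
grasp_force: 60.5
```

```bash
python3 -c "from h import *;st()"
```

```text
10.25 p [0.5554 0.1042 0.2023] yaw 1.9392867855878906 zaxis [-0.0035  0.056  -0.9984] F [-0.4076  0.6727 -2.5802] T [-0.0799 -0.0317  0.0021] j [ 0.1554  0.3785  0.1199  1.3069  0.0559 -3.0198] w 0.029477798292653373
```

Call:
{"api": "move_arm", "payload": {
  "moves": [
    [[0,0,0,7,25],[0,-0.02,0,7,25],[0,-0.04,0,7,25],[0,-0.04,0,7,25]]
  ]
}}

```text
clock: 10.75
eef_pos: [0.5528, 0.0821, 0.2024]
tool_rot: [0.998, 0.062, -0.002, -0.02]
ft_force: [0.1, -0.5, -1.3]
grip_width: 0.0296
grasp_force: 60.4
```

```bash
python3 -c "from h import *;st()"
```

```text
10.75 p [0.5528 0.0821 0.2024] yaw 7.112018590142682 zaxis [-0.0068  0.04   -0.9992] F [ 0.1497 -0.5411 -1.3326] T [-0.0631 -0.0579 -0.0237] j [ 0.1255  0.3717  0.1108  1.3116  0.0406 -3.1402] w 0.02961562068248803
```

Call:
{"api": "move_arm", "payload": {
  "moves": [
    [[0,-0.03,0,0,25],[0,-0.06,0,0,25],[0,-0.095,0,0,25],[0,-0.095,0,0,25],[0,-0.095,0,0,25]]
  ]
}}

```text
clock: 11.38
eef_pos: [0.5505, 0.0328, 0.2023]
tool_rot: [1.0, 0.028, -0.001, -0.002]
ft_force: [-0.4, 0.3, -2.0]
grip_width: 0.0292
grasp_force: 60.5
```

```bash
python3 -c "from h import *;st()"
```

```text
11.375 p [0.5505 0.0328 0.2023] yaw 3.200247493825283 zaxis [-0.0031  0.0048 -1.    ] F [-0.4448  0.2873 -2.0075] T [-0.0127  0.0361  0.0213] j [ 0.0568  0.3582  0.0915  1.3068  0.005  -3.1406] w 0.029249682578544576
```

Lean is now 0.3°. I move over the bore.

Call:
{"api": "move_arm", "payload": {
  "moves": [
    [[0,0.04,0.002,0,25],[-0.002,0.09,0.002,0,25],[-0.005,0.141,0.002,-0.5,25],[-0.005,0.141,0.002,-0.5,25],[-0.005,0.141,0.002,-0.5,25]]
  ]
}}

```text
clock: 12.0
eef_pos: [0.5452, 0.1744, 0.2041]
tool_rot: [1.0, 0.025, -0.002, -0.002]
ft_force: [0.2, -0.3, -1.9]
grip_width: 0.0297
grasp_force: 60.8
```

Call:
{"api": "move_arm", "payload": {
  "moves": [
    [[0,0,0,0,25],[0,0,0,0,25],[0,0,0,0,25]]
  ]
}}

```text
clock: 12.38
eef_pos: [0.5456, 0.1731, 0.2044]
tool_rot: [1.0, 0.023, -0.001, -0.002]
ft_force: [-0.8, -0.0, -2.9]
grip_width: 0.0293
grasp_force: 60.8
```

```bash
python3 - <<'E'
from h import *
st()
o,im=addwrist('w')
s=vision.camera('scene')['color'][:,:,::-1]; d=vision.camera('side')['color'][:,:,::-1]
for n in('scene','side','w'):print(n,proj(n,np.array([[.5455,.174,.07],o['eef_pos']-[0,0,.102]])))
cv2.imwrite('pics/w4f.png',im);cv2.imwrite('pics/s4f.png',s);cv2.imwrite('pics/d4f.png',d)
f=lambda im,x,y,w,h,k:cv2.resize(im[y:y+h,x:x+w],None,fx=k,fy=k,interpolation=cv2.INTER_CUBIC)
cv2.imwrite('pics/c4.png',np.vstack([np.hstack([f(s,252,210,80,60,5),f(d,291,220,80,60,5)]),np.hstack([f(im,280,190,80,60,5),f(im,160,0,320,240,1.25)])]))
E
```

```text
12.375 p [0.5456 0.1731 0.2044] yaw 2.6471675340266096 zaxis [-0.0031  0.0044 -1.    ] F [-0.831  -0.0158 -2.8739] T [ 0.0275 -0.0288 -0.0116] j [ 0.3046  0.398   0.1557  1.3301  0.0051 -2.8832] w 0.02933639833634047
scene [[291.7219 250.2091]
 [290.8443 241.2779]]
side [[330.387  258.6795]
 [330.9194 249.2092]]
w [[321.661  223.643 ]
 [322.5884 235.8097]]
```

View pics/c4.png

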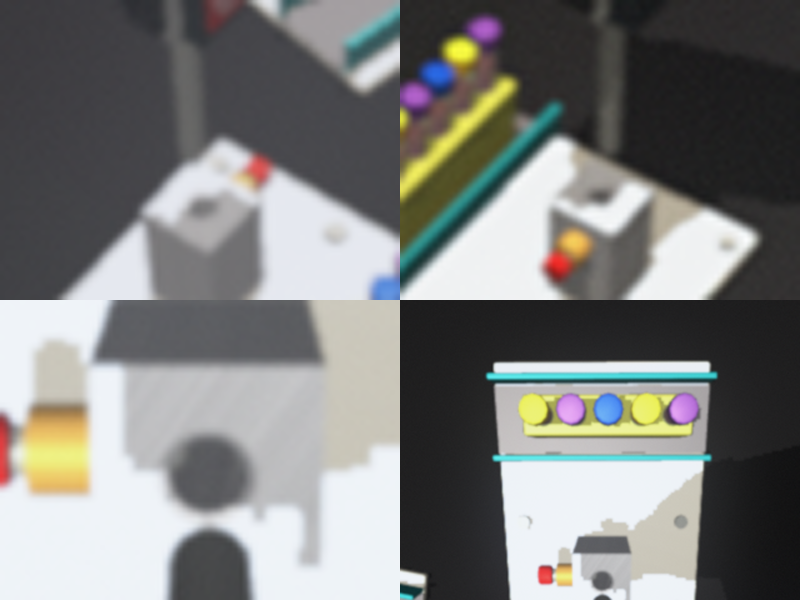

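```bash
python3 - <<'E'
from h import *
p=np.array([.5456,.1731,.2044])
for n,f in(('scene','s4f'),('side','d4f')):
    g=cv2.cvtColor(cv2.imread(f'pics/{f}.png'),cv2.COLOR_BGR2GRAY).astype(int)
    for dz in(.02,.04,.06,.08,.09,.1,.105):
        u,v=proj(n,np.array([p-[0,0,dz]]))[0]; r=int(round(v))
        print(n,dz,u.round(1),v.round(1),g[r,int(u)-10:int(u)+11])
J=[proj(n,np.array([p-[0,0,.102],p-[0,0,.102]+[.001,0,0],p-[0,0,.102]+[0,.001,0],p-[0,0,.101]]))for n in('scene','side')]
for j in J: print(j[1:]-j[0])
E
```

```text
scene 0.02 289.0 216.0 [63 62 58 56 58 69 87 96 93 79 61 55 55 55 58 62 64 66 67 68 68]
scene 0.04 289.5 222.4 [ 66  66  66  67  66  68  72  85  97 102 101  98  90  79  70  69  69  70
  69  70  69]
scene 0.06 289.9 228.7 [ 67  67  67  68  67  68  70  77  90 100 101 100  95  86  73  70  70  70
  71  71  70]
scene 0.08 290.4 234.8 [ 67  68  68  68  68  69  73  86  99 103 103  99  89  77  73  71  71  70
  72  73  71]
scene 0.09 290.6 237.8 [ 68  68  69  70  69  69  73  84  97 102 103  99  94  93 123 163 181 171
 145 113  87]
scene 0.1 290.8 240.7 [ 68  69  68  70  69  70  71  78  91 107 115 132 169 199 213 218 220 225
 229 228 220]
scene 0.105 290.9 242.2 [ 69  68  69  69  70  70  72  81 110 141 159 177 203 217 216 211 210 216
 225 228 220]
side 0.02 331.9 224.4 [42 41 42 42 42 43 44 46 56 68 66 54 44 37 31 28 28 27 29 35 40]
side 0.04 331.6 230.7 [42 43 42 43 43 42 44 43 45 53 65 72 72 68 55 35 27 30 28 28 27]
side 0.06 331.4 236.8 [44 45 45 44 44 44 43 46 45 55 65 73 76 73 57 36 30 29 31 30 29]
side 0.08 331.2 242.7 [91 65 49 45 44 44 44 37 41 57 80 91 88 72 53 34 30 30 31 30 30]
side 0.09 331.1 245.7 [55 66 64 54 39 34 28 30 40 60 80 89 87 71 48 33 30 30 32 30 30]
side 0.1 331.0 248.6 [197 238 246 245 235 196 141  95  66  50  56  73  87  82  66  42  32  31
  33  32  33]
side 0.105 330.9 250.1 [237 243 244 243 235 200 167 147 122  95  78  74  76  69  53  38  32  31
  33  31  31]
[[ 0.3497  0.2238]
 [ 0.3008 -0.28  ]
 [-0.0209 -0.2905]]
[[-0.3287 -0.18  ]
 [-0.2458  0.2279]
 [ 0.0112 -0.2903]]
```

Call:
{"api": "move_arm", "payload": {
  "moves": [
    [[0,0,-0.02,0,25],[0,0,-0.026,0,25],[0,0,-0.026,0,25],[0,0,-0.026,0,25],[0,0,-0.026,0,25]]
  ]
}}

```text
clock: 13.15
eef_pos: [0.5459, 0.1741, 0.179]
tool_rot: [1.0, 0.024, -0.001, -0.002]
ft_force: [0.4, 0.5, -2.0]
grip_width: 0.0294
grasp_force: 60.8
```

```bash
python3 - <<'E'
from h import *
st()
o,im=addwrist('w'); p=o['eef_pos']; cv2.imwrite('pics/w5f.png',im)
print(proj('w',np.array([[.5455,.174,.07],p-[0,0,.102]])))
big=cv2.resize(im[200:260,280:360],None,fx=10,fy=10,interpolation=cv2.INTER_CUBIC)
t=np.linspace(0,2*np.pi,60)
def circ(c,r,col):
    q=proj('w',np.c_[c[0]+r*np.cos(t),c[1]+r*np.sin(t),0*t+c[2]]); q=(q-[280,200]+.5)*10
    cv2.polylines(big,[q.astype(int)],True,col,1)
circ([.5455,.174,.07],.0065,(0,0,255)); 
for dz,r in((.102,.0035),(.096,.006)): circ(p-[0,0,dz],r,(0,200,0))
cv2.imwrite('pics/c5.png',big)
E
```

```text
13.15 p [0.5459 0.1741 0.179 ] yaw 2.729996094383287 zaxis [-0.0019  0.0048 -1.    ] F [ 0.4328  0.4757 -2.0272] T [ 0.04   -0.0494 -0.0369] j [ 0.306   0.411   0.1085  1.2686  0.0052 -2.8832] w 0.02943572452808208
[[322.8152 233.5304]
 [322.6408 235.9636]]
```

View pics/c5.png

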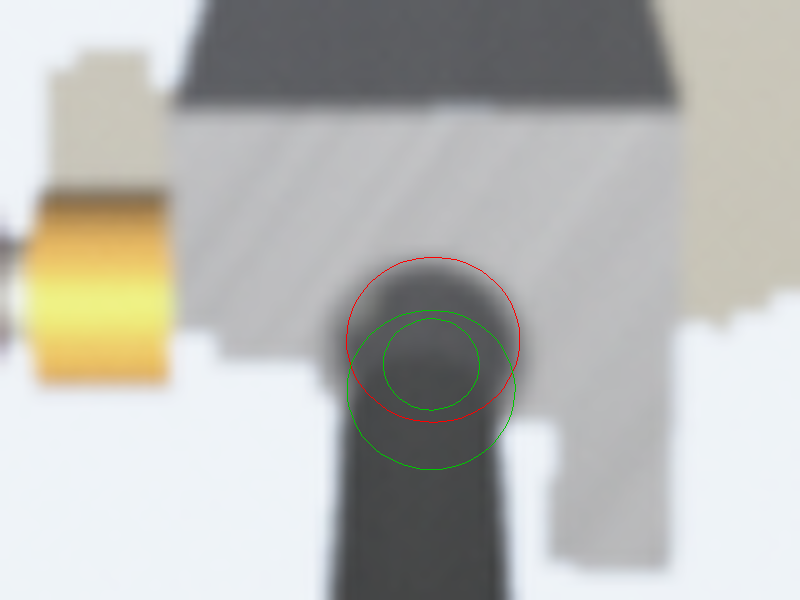

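Wrist crop: the bore is centred near (431,340) in the crop, and the foot sits about 3-4 px low (toward -x) of the model. I fit the post silhouette from the previous picture (white background) for the foot offset.

```bash
python3 - <<'E'
from h import *
from scipy.optimize import least_squares
K=vision.camera('wrist');H=K['hand_eye'];M=K['camera_matrix'];Hi=np.linalg.inv(H)
def pj(P):
    c=P@Hi[:3,:3].T+Hi[:3,3]; return np.c_[M[0,2]-M[0,0]*c[:,0]/c[:,2],M[1,2]+M[0,0]*c[:,1]/c[:,2]]
g=cv2.cvtColor(cv2.imread('pics/w4f.png'),cv2.COLOR_BGR2GRAY).astype(float)
for r in range(226,256,2): print(r,g[r,308:338].astype(int))
np.save('pj.npy',H)
E
```

```text
226 [242 242 240 235 218 179 129  95  89  89  89  90  90  90  91  88  90  93
  95  96 101 123 147 171 185 188 191 190 189 189]
228 [242 242 242 238 227 197 156 115  95  89  89  90  91  91  90  89  91  93
  94  99 118 138 160 178 187 189 189 188 189 187]
230 [242 242 242 241 236 223 207 185 150 117 100  94  92  91  92  92 101 109
 122 138 155 170 182 187 190 194 196 196 195 196]
232 [242 242 242 242 242 240 236 230 220 206 190 176 162 157 165 174 188 208
 221 229 234 233 217 195 199 226 236 239 239 239]
234 [242 242 242 242 242 242 242 241 239 236 232 225 213 204 207 219 228 234
 239 240 241 240 233 226 227 236 241 242 242 242]
236 [242 242 242 242 242 242 241 239 229 209 176 137 111 102 103 114 134 167
 203 230 239 241 242 242 242 242 242 242 242 242]
238 [242 242 242 242 242 241 231 193 131  89  76  75  74  74  74  73  73  75
  88 135 196 231 240 241 242 242 242 242 242 242]
240 [242 242 242 242 240 230 179 107  76  73  72  74  73  73  73  74  73  71
  73  77 103 168 226 240 242 242 242 242 242 242]
242 [242 242 242 242 237 204 131  81  71  71  73  72  72  73  73  73  72  72
  71  72  80 133 214 239 242 242 242 242 242 242]
244 [242 242 242 241 236 194 116  76  71  70  71  72  72  72  73  72  72  72
  71  72  73 121 208 238 242 242 242 242 242 242]
246 [242 242 242 242 236 191 110  74  69  69  70  72  71  73  72  72  72  70
  71  70  73 106 186 231 241 242 242 242 242 242]
248 [242 242 242 241 234 183 101  70  70  69  71  71  71  72  72  72  71  70
  70  70  71  98 171 227 240 241 241 242 242 242]
250 [242 242 241 240 225 162  93  70  68  69  69  71  71  72  71  72  71  71
  71  70  69  89 158 222 239 242 242 242 242 242]
252 [241 242 241 239 221 158  91  69  68  69  70  70  71  71  71  70  69  70
  70  69  70  86 148 219 239 242 241 242 241 242]
254 [205 204 204 199 175 124  81  67  68  67  69  70  70  70  71  71  69  68
  70  68  68  75 109 169 197 204 204 204 204 204]
```

```bash
cat > fit.py <<'E'
from h import *
from scipy.optimize import least_squares
H=np.load('pj.npy');Hi=np.linalg.inv(H);f,cx,cy=352.5017,321.8634,237.067
def pj(P):
    c=P@Hi[:3,:3].T+Hi[:3,3]; return np.c_[cx-f*c[:,0]/c[:,2],cy+f*c[:,1]/c[:,2]]
t=np.linspace(0,2*np.pi,121)
def sil(dx,dy,tx,ty,L=.103):  # tool frame: z down; foot at z=+L
    pts=[]
    for s,r in((0,.0035),(.006,.006),(.06,.006)):
        pts.append(np.c_[dx+tx*s+r*np.cos(t),dy+ty*s+r*np.sin(t),0*t+L-s])
    h=cv2.convexHull(pj(np.vstack(pts)).astype(np.float32))[:,0]; return h
def edges(h,rows):
    out=[]
    for v in rows:
        xs=[]
        for a,b in zip(h,np.roll(h,-1,0)):
            if (a[1]-v)*(b[1]-v)<0: xs.append(a[0]+(b[0]-a[0])*(v-a[1])/(b[1]-a[1]))
        out+= [min(xs),max(xs)] if len(xs)>1 else [321.5,321.5]
    return np.array(out)
g=cv2.GaussianBlur(cv2.cvtColor(cv2.imread('pics/w4f.png'),cv2.COLOR_BGR2GRAY),(1,1),0).astype(float)
rows=list(range(237,253)); obs=[]
for v in rows:
    l=next(u for u in range(308,322) if g[v,u]<157); r=next(u for u in range(336,321,-1) if g[v,u]<157)
    obs+=[l-1+(g[v,l-1]-157)/(g[v,l-1]-g[v,l]), r+1-(g[v,r+1]-157)/(g[v,r+1]-g[v,r])]
obs=np.array(obs)
for L in(.100,.102,.104):
    s=least_squares(lambda p:edges(sil(*p,L),rows)-obs,[-.003,0,0,0],x_scale=[.001,.001,.01,.01],diff_step=1e-3)
    s2=least_squares(lambda p:edges(sil(p[0],p[1],0,0,L),rows)-obs,[-.003,0],x_scale=.001,diff_step=1e-3)
    print(L,s.x,s.cost,'| notilt',s2.x,s2.cost)
E
python3 fit.py
```

```text
0.1 [-0.0031 -0.0003  0.      0.    ] 2.7153110529035462 | notilt [-0.0031 -0.0003] 2.7152693516609943
0.102 [-0.0037 -0.0003  0.      0.    ] 2.0515176743645056 | notilt [-0.0037 -0.0003] 2.050612330726394
0.104 [-0.0043 -0.0003 -0.      0.0034] 1.4656822463577193 | notilt [-0.0044 -0.0003] 1.4894886210991574
```

Fit: the foot sits about 3.8 mm toward -x of the tool axis, and the bore is at (0.545, 0.174). I shift +3 mm in x and start in gently.

Call:
{"api": "move_arm", "payload": {
  "moves": [
    [[0.003,0,0,0,25],[0.003,0,0,0,25],[0.003,0,-0.004,0,25],[0.003,0,-0.008,0,25],[0.003,0,-0.008,0,25]]
  ]
}}

```text
clock: 13.88
eef_pos: [0.5479, 0.1738, 0.1696]
tool_rot: [1.0, 0.024, -0.002, -0.002]
ft_force: [0.6, -0.8, -2.3]
grip_width: 0.0292
grasp_force: 60.8
```

```bash
python3 - <<'E'
from h import *
st()
o,im=addwrist('w'); cv2.imwrite('pics/w6f.png',im)
big=cv2.resize(im[200:260,280:360],None,fx=6,fy=6,interpolation=cv2.INTER_CUBIC)
cv2.imwrite('pics/c6.png',big)
E
```

```text
13.875 p [0.5479 0.1738 0.1696] yaw 2.7280836549690077 zaxis [-0.0046  0.0039 -1.    ] F [ 0.5667 -0.7711 -2.3248] T [-0.0349  0.0044 -0.0145] j [ 0.3045  0.4225  0.1008  1.2523  0.0051 -2.8847] w 0.029230606734966615
```

View pics/c6.png

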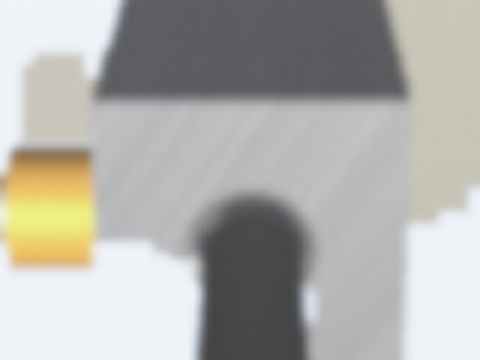

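The foot looks centred in the bore mouth and isn't touching anything. I keep going down in small steps.

Call:
{"api": "move_arm", "payload": {
  "moves": [
    [[0,0,-0.002,0,25],[0,0,-0.004,0,25],[0,0,-0.004,0,25]]
  ]
}}

```text
clock: 14.3
eef_pos: [0.5483, 0.1739, 0.1661]
tool_rot: [1.0, 0.024, -0.002, -0.002]
ft_force: [-0.4, -0.0, -2.0]
grip_width: 0.0294
grasp_force: 60.8
```

Call:
{"api": "move_arm", "payload": {
  "moves": [
    [[0,0,-0.002,0,25],[0,0,-0.003,0,25],[0,0,-0.003,0,25]]
  ]
}}

```text
clock: 14.68
eef_pos: [0.5484, 0.1739, 0.1632]
tool_rot: [1.0, 0.024, -0.002, -0.002]
ft_force: [0.5, -0.5, -1.9]
grip_width: 0.0291
grasp_force: 60.8
```

Call:
{"api": "move_arm", "payload": {
  "moves": [
    [[0,0,-0.003,0,25],[0,0,-0.005,0,25],[0,0,-0.005,0,25]]
  ]
}}

```text
clock: 15.05
eef_pos: [0.5483, 0.1739, 0.158]
tool_rot: [1.0, 0.024, -0.002, -0.002]
ft_force: [-0.3, 0.6, -1.6]
grip_width: 0.0295
grasp_force: 60.8
```

Call:
{"api": "move_arm", "payload": {
  "moves": [
    [[0,0,-0.002,0,25],[0,0,-0.004,0,25],[0,0,-0.004,0,25]]
  ]
}}

```text
clock: 15.42
eef_pos: [0.5484, 0.1736, 0.1543]
tool_rot: [1.0, 0.024, -0.002, -0.002]
ft_force: [-1.4, -1.0, -0.0]
grip_width: 0.0294
grasp_force: 61.0
```

Call:
{"api": "move_arm", "payload": {
  "moves": [
    [[0,0,-0.002,0,25],[0,0,-0.004,0,25],[0,0,-0.004,0,25]]
  ]
}}

```text
clock: 15.8
eef_pos: [0.5486, 0.1737, 0.1516]
tool_rot: [1.0, 0.024, -0.001, -0.002]
ft_force: [-2.8, -2.6, 6.1]
grip_width: 0.0293
grasp_force: 62.0
```

Call:
{"api": "move_arm", "payload": {
  "moves": [
    [[0,0,-0.002,0,25],[0,0,-0.004,0,25],[0,0,-0.004,0,25]]
  ]
}}

```text
clock: 16.18
eef_pos: [0.5483, 0.1736, 0.146]
tool_rot: [1.0, 0.024, -0.002, -0.002]
ft_force: [-0.7, -1.9, 0.4]
grip_width: 0.0294
grasp_force: 61.2
```

Past the plunger taper (about 8 N peak, now about 2.5 N rub). I continue to about 34 mm depth and then feel in 1 mm steps.

Call:
{"api": "move_arm", "payload": {
  "moves": [
    [[0,0,-0.002,0,25],[0,0,-0.004,0,25],[0,0,-0.004,0,25]]
  ]
}}

```text
clock: 16.55
eef_pos: [0.5484, 0.1737, 0.1417]
tool_rot: [1.0, 0.024, -0.002, -0.002]
ft_force: [-0.0, -3.0, -1.0]
grip_width: 0.0292
grasp_force: 61.2
```

Call:
{"api": "move_arm", "payload": {
  "moves": [
    [[0,0,-0.001,0,25],[0,0,-0.002,0,25],[0,0,-0.003,0,25]]
  ]
}}

```text
clock: 16.92
eef_pos: [0.5484, 0.1738, 0.1394]
tool_rot: [1.0, 0.024, -0.001, -0.002]
ft_force: [-1.8, -3.8, 1.6]
grip_width: 0.0293
grasp_force: 61.4
```

Call:
{"api": "move_arm", "payload": {
  "moves": [
    [[0,0,-0.001,0,25],[0,0,-0.002,0,25]]
  ]
}}

```text
clock: 17.18
eef_pos: [0.5484, 0.1738, 0.1372]
tool_rot: [1.0, 0.024, -0.002, -0.002]
ft_force: [-1.1, -3.9, 2.6]
grip_width: 0.0295
grasp_force: 61.3
```

Call:
{"api": "move_arm", "payload": {
  "moves": [
    [[0,0,-0.0005,0,25],[0,0,-0.001,0,25]]
  ]
}}

```text
clock: 17.42
eef_pos: [0.5484, 0.1738, 0.1362]
tool_rot: [1.0, 0.024, -0.002, -0.002]
ft_force: [-1.3, -3.8, 2.9]
grip_width: 0.0295
grasp_force: 61.3
```

Call:
{"api": "move_arm", "payload": {
  "moves": [
    [[0,0,-0.0005,0,25],[0,0,-0.001,0,25]]
  ]
}}

```text
clock: 17.68
eef_pos: [0.5484, 0.1738, 0.1352]
tool_rot: [1.0, 0.024, -0.002, -0.002]
ft_force: [-1.5, -4.7, 2.9]
grip_width: 0.0292
grasp_force: 61.3
```

Call:
{"api": "move_arm", "payload": {
  "moves": [
    [[0,0,-0.0005,0,25],[0,0,-0.001,0,25]]
  ]
}}

```text
clock: 17.92
eef_pos: [0.5484, 0.1738, 0.1342]
tool_rot: [1.0, 0.024, -0.002, -0.002]
ft_force: [-1.3, -4.5, 2.8]
grip_width: 0.0297
grasp_force: 61.3
```

Call:
{"api": "move_arm", "payload": {
  "moves": [
    [[0,0,-0.0005,0,25],[0,0,-0.001,0,25]]
  ]
}}

```text
clock: 18.18
eef_pos: [0.5484, 0.1738, 0.1332]
tool_rot: [1.0, 0.024, -0.002, -0.002]
ft_force: [-1.7, -4.9, 3.1]
grip_width: 0.0293
grasp_force: 61.3
```

Call:
{"api": "move_arm", "payload": {
  "moves": [
    [[0,0,-0.0005,0,25],[0,0,-0.001,0,25]]
  ]
}}

```text
clock: 18.42
eef_pos: [0.5484, 0.1738, 0.1323]
tool_rot: [1.0, 0.024, -0.002, -0.002]
ft_force: [-0.6, -4.4, 2.7]
grip_width: 0.0298
grasp_force: 61.4
```

Call:
{"api": "move_arm", "payload": {
  "moves": [
    [[0,0,-0.0005,0,25],[0,0,-0.001,0,25]]
  ]
}}

```text
clock: 18.68
eef_pos: [0.5484, 0.1738, 0.1313]
tool_rot: [1.0, 0.024, -0.002, -0.002]
ft_force: [-1.6, -5.4, 2.8]
grip_width: 0.0294
grasp_force: 61.4
```

Call:
{"api": "move_arm", "payload": {
  "moves": [
    [[0,0,-0.0005,0,25],[0,0,-0.001,0,25]]
  ]
}}

```text
clock: 18.92
eef_pos: [0.5484, 0.1738, 0.1303]
tool_rot: [1.0, 0.024, -0.002, -0.002]
ft_force: [-0.5, -4.8, 1.4]
grip_width: 0.0292
grasp_force: 61.4
```

Call:
{"api": "move_arm", "payload": {
  "moves": [
    [[0,0,-0.0005,0,25],[0,0,-0.001,0,25]]
  ]
}}

```text
clock: 19.18
eef_pos: [0.5484, 0.1738, 0.1293]
tool_rot: [1.0, 0.024, -0.002, -0.002]
ft_force: [-1.3, -4.4, 1.6]
grip_width: 0.0295
grasp_force: 61.5
```

Call:
{"api": "move_arm", "payload": {
  "moves": [
    [[0,0,-0.0005,0,25],[0,0,-0.001,0,25]]
  ]
}}

```text
clock: 19.42
eef_pos: [0.5484, 0.1738, 0.1283]
tool_rot: [1.0, 0.024, -0.002, -0.002]
ft_force: [-2.7, -4.2, 4.0]
grip_width: 0.0293
grasp_force: 61.4
```

Call:
{"api": "move_arm", "payload": {
  "moves": [
    [[0,0,-0.0005,0,25],[0,0,-0.0005,0,25]]
  ]
}}

```text
clock: 19.68
eef_pos: [0.5484, 0.1738, 0.1277]
tool_rot: [1.0, 0.024, -0.002, -0.002]
ft_force: [-1.1, -4.5, 2.5]
grip_width: 0.0292
grasp_force: 61.4
```

Call:
{"api": "move_arm", "payload": {
  "moves": [
    [[0,0,-0.0005,0,25],[0,0,-0.0005,0,25]]
  ]
}}

```text
clock: 19.92
eef_pos: [0.5484, 0.1738, 0.1272]
tool_rot: [1.0, 0.024, -0.002, -0.002]
ft_force: [-1.6, -4.9, 3.3]
grip_width: 0.0294
grasp_force: 61.4
```

Call:
{"api": "move_arm", "payload": {
  "moves": [
    [[0,0,-0.0005,0,25],[0,0,-0.001,0,25]]
  ]
}}

```text
clock: 20.18
eef_pos: [0.5484, 0.1738, 0.1262]
tool_rot: [1.0, 0.024, -0.002, -0.002]
ft_force: [-0.9, -5.2, 4.1]
grip_width: 0.0294
grasp_force: 61.4
```

Call:
{"api": "move_arm", "payload": {
  "moves": [
    [[0,0,-0.0005,0,25],[0,0,-0.001,0,25]]
  ]
}}

```text
clock: 20.42
eef_pos: [0.5484, 0.1738, 0.1252]
tool_rot: [1.0, 0.024, -0.002, -0.002]
ft_force: [-1.8, -4.7, 4.4]
grip_width: 0.0293
grasp_force: 61.4
```

Call:
{"api": "move_arm", "payload": {
  "moves": [
    [[0,0,-0.0005,0,25],[0,0,-0.001,0,25]]
  ]
}}

```text
clock: 20.68
eef_pos: [0.5484, 0.1738, 0.1243]
tool_rot: [1.0, 0.024, -0.002, -0.002]
ft_force: [-2.1, -4.7, 4.4]
grip_width: 0.0295
grasp_force: 61.4
```

Call:
{"api": "move_arm", "payload": {
  "moves": [
    [[0,0,-0.0005,0,25],[0,0,-0.0005,0,25]]
  ]
}}

```text
clock: 20.92
eef_pos: [0.5484, 0.1738, 0.1241]
tool_rot: [1.0, 0.024, -0.001, -0.002]
ft_force: [-1.9, -5.6, 5.0]
grip_width: 0.0293
grasp_force: 61.6
```

Call:
{"api": "move_arm", "payload": {
  "moves": [
    [[0,0,-0.0005,0,25],[0,0,-0.0005,0,25]]
  ]
}}

```text
clock: 21.18
eef_pos: [0.5484, 0.1738, 0.1237]
tool_rot: [1.0, 0.024, -0.001, -0.002]
ft_force: [-2.1, -5.3, 5.7]
grip_width: 0.0299
grasp_force: 61.8
```

```bash
python3 -c "from h import *;st()"
```

```text
21.175 p [0.5484 0.1738 0.1237] yaw 2.7235961457457547 zaxis [-0.003   0.0042 -1.    ] F [-2.0855 -5.2951  5.658 ] T [-1.5018  0.6165  0.0124] j [ 0.3044  0.4545  0.0261  1.144   0.0049 -2.8847] w 0.029863690334901848
```

Call:
{"api": "move_arm", "payload": {
  "moves": [
    [[0,0,-0.0005,0,25],[0,0,-0.0005,0,25]]
  ]
}}

```text
clock: 21.42
eef_pos: [0.5484, 0.1739, 0.1235]
tool_rot: [1.0, 0.024, -0.001, -0.002]
ft_force: [-3.2, -5.2, 6.6]
grip_width: 0.0293
grasp_force: 61.9
```

Call:
{"api": "move_arm", "payload": {
  "moves": [
    [[0,0,-0.0005,0,25],[0,0,-0.0005,0,25]]
  ]
}}

```text
clock: 21.68
eef_pos: [0.5484, 0.1739, 0.1231]
tool_rot: [1.0, 0.024, -0.001, -0.002]
ft_force: [-2.7, -5.4, 6.6]
grip_width: 0.0295
grasp_force: 61.9
```

Call:
{"api": "move_arm", "payload": {
  "moves": [
    [[0,0,-0.0005,0,25],[0,0,-0.0005,0,25]]
  ]
}}

```text
clock: 21.92
eef_pos: [0.5485, 0.1739, 0.1229]
tool_rot: [1.0, 0.024, -0.001, -0.002]
ft_force: [-2.9, -6.4, 8.5]
grip_width: 0.0297
grasp_force: 62.1
```

Call:
{"api": "move_arm", "payload": {
  "moves": [
    [[0,0,0,0,25],[0,0,0,0,25]]
  ]
}}

```text
clock: 22.18
eef_pos: [0.5485, 0.1739, 0.123]
tool_rot: [1.0, 0.024, -0.001, -0.002]
ft_force: [-3.4, -5.4, 8.6]
grip_width: 0.0293
grasp_force: 62.1
```

Call:
{"api": "move_arm", "payload": {
  "moves": [
    [[0,0,-0.0005,0,25],[0,0,-0.0005,0,25]]
  ]
}}

```text
clock: 22.42
eef_pos: [0.5485, 0.1739, 0.1225]
tool_rot: [1.0, 0.024, -0.001, -0.002]
ft_force: [-4.0, -5.7, 8.7]
grip_width: 0.0294
grasp_force: 62.1
```

Call:
{"api": "move_arm", "payload": {
  "moves": [
    [[0,0,-0.0005,0,25],[0,0,-0.0005,0,25]]
  ]
}}

```text
clock: 22.68
eef_pos: [0.5485, 0.1739, 0.1221]
tool_rot: [1.0, 0.024, -0.001, -0.002]
ft_force: [-3.2, -4.7, 8.0]
grip_width: 0.0294
grasp_force: 62.2
```

Call:
{"api": "move_arm", "payload": {
  "moves": [
    [[0,0,-0.0005,0,25],[0,0,-0.0005,0,25]]
  ]
}}

```text
clock: 22.92
eef_pos: [0.5485, 0.1739, 0.1219]
tool_rot: [1.0, 0.024, -0.001, -0.002]
ft_force: [-3.1, -5.3, 11.5]
grip_width: 0.0294
grasp_force: 62.4
```

Call:
{"api": "move_arm", "payload": {
  "moves": [
    [[0,0,-0.0005,0,25],[0,0,-0.0005,0,25]]
  ]
}}

```text
clock: 23.18
eef_pos: [0.5485, 0.1739, 0.1215]
tool_rot: [1.0, 0.024, -0.001, -0.002]
ft_force: [-3.0, -5.7, 12.0]
grip_width: 0.0294
grasp_force: 62.4
```

Pad contact came at TCP z of about 0.124. Since then there has been about 2.5 mm of travel and about 7.5 N on top of the rub. I let go here.

Call:
{"api": "move_arm", "payload": {
  "moves": [
    [[0,0,0,0,25],[0,0,0,0,25]]
  ]
}}

```text
clock: 23.42
eef_pos: [0.5486, 0.1739, 0.1215]
tool_rot: [1.0, 0.024, -0.001, -0.002]
ft_force: [-3.2, -5.4, 11.0]
grip_width: 0.0295
grasp_force: 62.4
```

Call:
{"api": "move_arm", "payload": {
  "moves": [
    [[0,0,0,0,50],[0,0,0,0,75],[0,0,0,0,90],[0,0,0,0,90],[0,0,0,0,90]]
  ]
}}

```text
clock: 24.05
eef_pos: [0.5484, 0.1741, 0.1196]
tool_rot: [1.0, 0.024, -0.002, -0.002]
ft_force: [-0.5, -0.9, -0.0]
grip_width: 0.0765
grasp_force: 0.0
```

```bash
python3 - <<'E'
from h import *
st()
o,im=addwrist('w'); p=o['eef_pos']; cv2.imwrite('pics/w7.png',im)
E
```

```text
24.05 p [0.5484 0.1741 0.1196] yaw 2.7310854861525082 zaxis [-0.0034  0.0046 -1.    ] F [-0.4826 -0.9174 -0.0047] T [-0.0161 -0.0054 -0.0322] j [ 0.3045  0.4582  0.0207  1.1351  0.0054 -2.8847] w 0.07646299638245821
```

View pics/w7.png

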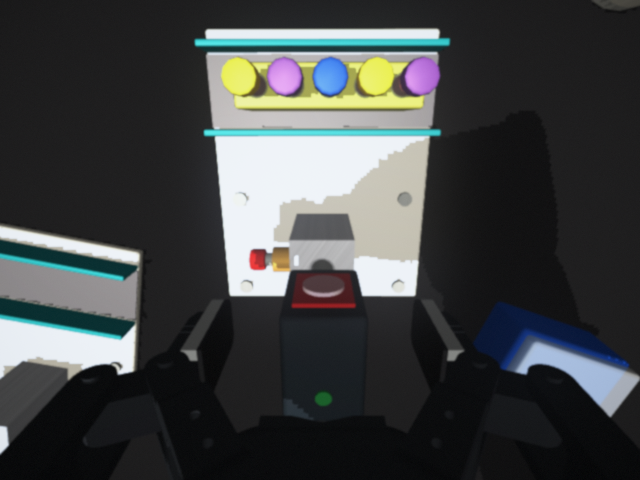

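The reader stands in the bore with its window facing the lane and the fingers are clear. I check for spring-back by comparing the window's place in the wrist view with the in-grip picture.

```bash
python3 - <<'E'
from h import *
exec(open('fit.py').read().split('t=np')[0])
def cen(n):
    im=cv2.imread(f'pics/{n}.png').astype(int)[:,240:400]; b,g,r=im[...,0],im[...,1],im[...,2]
    m=(r>90)&(r>g+50)&(r>b+50); m[:265]=0
    v,u=np.nonzero(m); return u.min()+240,u.max()+240,v.min(),v.max(),u.mean()+240,v.mean()
for n in('w4f','w5f','w6f','w7'): print(n,cen(n))
# red face edges rows vs tool z for x offset -3.8+23.5mm
for dz in(-.018,-.020,-.022,-.024): print(dz,[pj(np.array([[.0197,y,dz]]))[0].round(2) for y in(-.013,0,.013)])
E
```

```text
w4f (np.int64(291), np.int64(353), np.int64(297), np.int64(301), np.float64(320.5503597122302), np.float64(299.21942446043164))
w5f (np.int64(291), np.int64(353), np.int64(297), np.int64(301), np.float64(320.63928571428573), np.float64(299.21785714285716))
w6f (np.int64(291), np.int64(353), np.int64(297), np.int64(301), np.float64(320.9122807017544), np.float64(299.17894736842106))
w7 (np.int64(250), np.int64(355), np.int64(265), np.int64(307), np.float64(311.2103896103896), np.float64(298.07272727272726))
-0.018 [array([288.47, 282.65]), array([321.82, 282.65]), array([355.18, 282.64])]
-0.02 [array([288. , 284.9]), array([321.82, 284.9 ]), array([355.64, 284.89])]
-0.022 [array([287.51, 287.21]), array([321.81, 287.21]), array([356.12, 287.21])]
-0.024 [array([287.01, 289.6 ]), array([321.81, 289.59]), array([356.61, 289.59])]
```

```bash
python3 - <<'E'
from h import *
exec(open('fit.py').read().split('t=np')[0])
for n in('w6f','w7'):
    im=cv2.imread(f'pics/{n}.png').astype(int); print(n,'R col 300',im[258:325,298,2]); print('R col 346',im[258:325,346,2])
    r=299 if n=='w6f' else 305
    print('row R',im[r,284:296,2],im[r,348:360,2]); print('G row 315',im[315,270:300,1],im[315,345:375,1])
    print(im[262:285,300].tolist()[::2])
E
```

```text
w6f R col 300 [238 238 238 239 238 238 235 206 130  61  48  64  74  77  77  75  77  76
  75  75  75  75  74  74  74  74  73  73  73  74  72  73  71  72  72  72
  72  72  77  98 131 150 148 118  63  30  24  23  24  24  23  24  25  25
  28  30  31  33  33  34  32  32  31  33  32  32  31]
R col 346 [193 192 198 221 235 238 236 219 160  77  46  59  72  76  77  76  75  75
  76  75  74  74  74  73  74  74  74  74  74  72  74  73  72  72  72  72
  71  71  72  89 124 150 151 124  76  36  24  25  24  23  23  22  26  25
  30  32  31  32  31  33  32  33  31  32  31  32  32]
row R [ 25  26  26  26  25  27  46  95 132 147 150 150] [150 149 148 149 140 106  59  31  26  27  26  25]
G row 315 [61 62 61 61 61 61 62 59 46 34 30 31 31 33 33 33 33 33 35 34 35 35 35 34
 35 34 35 35 37 35] [36 35 37 35 36 36 36 35 35 35 35 35 34 35 37 36 36 34 31 31 34 48 59 62
 60 61 61 61 60 62]
[[247, 243, 238], [244, 239, 234], [146, 136, 129], [44, 40, 49], [41, 37, 75], [40, 35, 76], [39, 35, 75], [39, 35, 77], [39, 35, 76], [38, 33, 75], [36, 33, 75], [35, 31, 74]]
w7 R col 300 [213 213 213 214 215 215 212 200 186 
[... 301 characters left out ...]
4  44  60  72  76
  75  76  76  75  74  75  75  76  74  75  74  74  74  74  74  74  73  74
  73  74  74  72  73  72  72  72  80 107 139 153 148 114  56  29  27  26
  25  26  25  26  26  29  32  33  32  34  34  34  34]
row R [ 27  28  27  27  28  27  40  78 125 148 152 152] [153 153 154 153 153 152 140  98  49  30  28  28]
G row 315 [40 41 40 39 39 40 40 39 39 36 31 27 27 27 29 27 26 27 26 27 26 27 25 26
 27 26 25 26 26 27] [26 27 28 27 26 27 28 28 26 29 28 27 27 28 28 28 27 28 28 27 28 31 36 40
 41 41 40 40 40 41]
[[184, 182, 182], [183, 182, 181], [184, 182, 182], [173, 172, 172], [81, 77, 77], [41, 37, 44], [41, 37, 74], [38, 35, 76], [37, 34, 75], [37, 34, 76], [35, 32, 75], [37, 33, 76]]
```

```bash
python3 - <<'E'
from h import *
from scipy.optimize import brentq
exec(open('fit.py').read().split('t=np')[0])
z=lambda row,x:brentq(lambda q:pj(np.array([[x,0,q]]))[0,1]-row,-.06,.03)
for x in(.0187,.0197):
    a,b=z(266.2,x),z(301.5,x); print('in grip',x,a,b,a-b)
    for s in(-.001,-.0005,0,.0005,.001):
        A,B=z(269.6,x+s),z(307.4,x+s); print('  s',s,'up A,B',a-A,b-B,A-B)
E
```

```text
in grip 0.0187 0.0009011399871862289 -0.03135448396697437 0.0322556239541606
  s -0.001 up A,B 0.0014579652523859176 0.0024098629810413233 0.03320752168281601
  s -0.0005 up A,B 0.0026188650580303164 0.003300402737527776 0.03293716163365806
  s 0 up A,B 0.0037797648647216213 0.0041909424940142145 0.03266680158345319
  s 0.0005 up A,B 0.004940664671470713 0.005081482250500653 0.03239644153319054
  s 0.001 up A,B 0.0061015644779823875 0.005972022006987127 0.03212608148316534
in grip 0.0197 -0.0014832245147119718 -0.03320493442337299 0.031721709908661015
  s -0.001 up A,B 0.0013954003628234217 0.0023404920376155977 0.03266680158345319
  s -0.0005 up A,B 0.002556300169572456 0.0032310317941020295 0.03239644153319059
  s 0 up A,B 0.0037171999760841736 0.00412157155058851 0.032126081483165356
  s 0.0005 up A,B 0.004878099782578749 0.0050121113070749485 0.031855721433157215
  s 0.001 up A,B 0.006038999589073343 0.005902651063561401 0.031585361383149074
```

The relative height is ambiguous to about 1-2 mm, so I grip again and check how hard the post sits on the pad.

Call:
{"api": "move_arm", "payload": {
  "moves": [
    [[0,0,0.001,0,50],[0,0,0.001,0,25],[0,0,0.001,0,25],[0,0,0.001,0,25],[0,0,0.001,0,25]]
  ]
}}

```text
clock: 24.72
eef_pos: [0.5485, 0.1739, 0.121]
tool_rot: [1.0, 0.024, -0.001, -0.002]
ft_force: [0.0, -0.7, 1.9]
grip_width: 0.0292
grasp_force: 61.4
```

Call:
{"api": "move_arm", "payload": {
  "moves": [
    [[0,0,0,0,25],[0,0,0,0,25]]
  ]
}}

```text
clock: 24.98
eef_pos: [0.5485, 0.1739, 0.121]
tool_rot: [1.0, 0.024, -0.001, -0.002]
ft_force: [-0.5, -0.4, 2.3]
grip_width: 0.0295
grasp_force: 61.4
```

Call:
{"api": "move_arm", "payload": {
  "moves": [
    [[0,0,-0.0005,0,25],[0,0,-0.0005,0,25]]
  ]
}}

```text
clock: 25.22
eef_pos: [0.5485, 0.1739, 0.1209]
tool_rot: [1.0, 0.024, -0.001, -0.002]
ft_force: [-1.1, -0.9, 5.6]
grip_width: 0.0291
grasp_force: 62.0
```

Call:
{"api": "move_arm", "payload": {
  "moves": [
    [[0,0,-0.0005,0,25],[0,0,-0.0005,0,25]]
  ]
}}

```text
clock: 25.48
eef_pos: [0.5486, 0.1739, 0.1209]
tool_rot: [1.0, 0.024, -0.001, -0.002]
ft_force: [-1.8, -0.8, 7.8]
grip_width: 0.0292
grasp_force: 62.4
```

Call:
{"api": "move_arm", "payload": {
  "moves": [
    [[0,0,-0.0005,0,25],[0,0,-0.0005,0,25]]
  ]
}}

```text
clock: 25.72
eef_pos: [0.5486, 0.1739, 0.1209]
tool_rot: [1.0, 0.024, -0.001, -0.002]
ft_force: [-3.0, -1.4, 10.5]
grip_width: 0.0291
grasp_force: 62.7
```

Call:
{"api": "move_arm", "payload": {
  "moves": [
    [[0,0,-0.0005,0,25],[0,0,-0.0005,0,25]]
  ]
}}

```text
clock: 25.98
eef_pos: [0.5487, 0.174, 0.1208]
tool_rot: [1.0, 0.024, -0.001, -0.002]
ft_force: [-3.6, -2.3, 11.4]
grip_width: 0.0295
grasp_force: 62.9
```

```bash
python3 -c "from h import *;st()"
```

```text
25.975 p [0.5487 0.174  0.1208] yaw 2.7256547326715372 zaxis [-0.0014  0.0047 -1.    ] F [-3.6449 -2.2856 11.4228] T [-0.5838  0.904  -0.0032] j [ 0.3044  0.4562  0.0208  1.1353  0.0049 -2.8847] w 0.02946665843800613
```

The post didn't move until about 11.5 N, the same as before I let go, so the pad is still pressed. I unload, release and leave.

Call:
{"api": "move_arm", "payload": {
  "moves": [
    [[0,0,0.001,0,25],[0,0,0.0015,0,25],[0,0,0.0015,0,25]]
  ]
}}

```text
clock: 26.35
eef_pos: [0.5486, 0.1739, 0.1209]
tool_rot: [1.0, 0.024, -0.001, -0.002]
ft_force: [-1.5, -0.5, 5.4]
grip_width: 0.0295
grasp_force: 62.0
```

Call:
{"api": "move_arm", "payload": {
  "moves": [
    [[0,0,0,0,60],[0,0,0,0,100],[0,0,0,0,100],[0,0,0,0,100],[0,0,0,0,100]]
  ]
}}

```text
clock: 26.98
eef_pos: [0.5484, 0.174, 0.1202]
tool_rot: [1.0, 0.024, -0.002, -0.002]
ft_force: [0.9, -0.5, -0.4]
grip_width: 0.0857
grasp_force: 0.0
```

Call:
{"api": "move_arm", "payload": {
  "moves": [
    [[0,0,0.02,0,100],[0,0,0.06,0,100],[0,0,0.11,0,100],[0,0,0.14,0,100],[0,0,0.14,0,100]]
  ]
}}

```text
clock: 27.6
eef_pos: [0.55, 0.1745, 0.2636]
tool_rot: [1.0, 0.024, 0.002, -0.003]
ft_force: [0.1, -0.8, -0.4]
grip_width: 0.0857
grasp_force: 0.0
```

```bash
python3 - <<'E'
from h import *
st()
s=vision.camera('scene')['color'][:,:,::-1]; d=vision.camera('side')['color'][:,:,::-1]
f=lambda im,x,y,w,h,k:cv2.resize(im[y:y+h,x:x+w],None,fx=k,fy=k,interpolation=cv2.INTER_CUBIC)
cv2.imwrite('pics/c8.png',np.hstack([f(s,240,200,130,130,3),f(d,260,190,130,130,3)]))
E
```

```text
27.6 p [0.55   0.1745 0.2636] yaw 2.72613541626554 zaxis [ 0.0032  0.0065 -1.    ] F [ 0.0776 -0.8102 -0.4255] T [0.0341 0.0218 0.0283] j [ 0.3044  0.3836  0.2873  1.4695  0.0052 -2.8847] w 0.08565856443237616
```

View pics/c8.png

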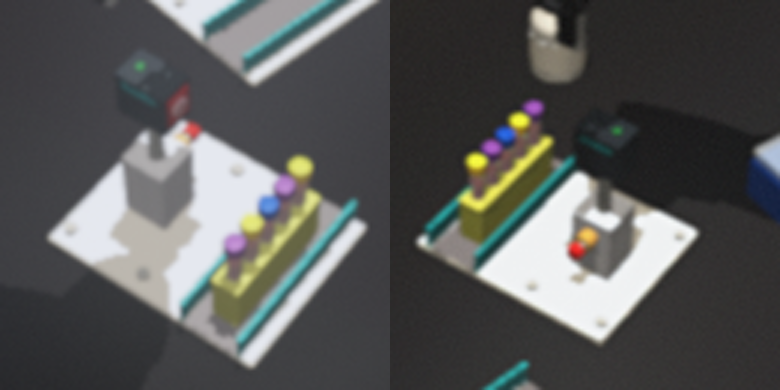

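The reader stands upright in the right post holder with the red window toward the tube lane. The rack is undisturbed and the gripper is clear, so I hand the job in.

```bash
python3 -c "from workcell import job;print(job.job_done())"
```

```text
the job is handed in; nothing more can be done
None
```

The reader is in the right-hand station's bore with its red window facing the tube lane; by force and travel the pad is pressed about 2.5 mm and held by the plunger, and the job is handed in at about 28 s (verdict not returned).

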